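Gauge the brass bar under the sprung foot

ROBOT

A 6-joint arm with a two-finger parallel gripper is mounted at the origin on the work surface. World frame = base frame: x ahead of the robot, y to its left, z up, the work surface at z = 0. Lengths are in m, angles in rad, forces in N, time in s.
With the tool pointing down it reaches from about 0.35 to 0.975 m from the base axis. Payload 4.9 kg.
Tool frame: the origin (TCP) lies at the very end of the fingers, on their centre line; the grasp point (between the pads) lies 19 mm behind it; z points along the fingers, y is the line along which they close (so a half turn about z gives the same grasp; the last joint's range is limited). The gripper opens to 85 mm and grips with 20 to 120 N. Pads are 22 mm wide; open, the fingers measure 114 mm over their backs; the gripper's body (76 mm by 85 mm) begins 54 mm behind the grasp point. The pads swing forward as they close: fully open they stand 13 mm farther back than shut.
Start: joints at [1.053, 0.053, 1.613, -0, 1.476, -0.119], TCP at [0.243, 0.576, 0.231] pointing down, gripper open.
Joint ranges: [-3.01, 3.01], [-1.01, 2.22], [0.06, 2.58], [-1.02, 4.17], [0.09, 2.62], [-3.14, 3.14]. Speed limits (rad/s): [2.57, 2.57, 3.14, 3.14, 3.14, 3.14].

INTERFACE

Orientations are given as a rotation vector (axis times angle).
In Python, from station import get_obs, get_image, get_calibration, finish_job gives the robot as it stands.
- The arm moves only by the tool servo_tool, never from a script. Its argument "increments" is a list of rows, each a list of 5 numbers: the opening, from 0 (shut) to 1 (fully open), then the shift along the tool's x, y, z in mm, then the turn about the tool's z in degrees. In form: [[jaw, tx, ty, tz, spin], ...]. A call has 1 to 12 rows; each row shifts and turns the commanded pose from where the row before left it, along the tool's axes as they then stand; what a row does not reach is not made up. A row lasts 1/8 s, in which the tool goes at most 62.5 mm and 10.7 degrees, less where a joint would pass 70% of its speed; a pose out of reach is approached as far as the arm can. A call is refused whole if a number of a shift passes 62.5 or a number of a turn 10.7, either way. A call with a gripper value outside its range is refused whole. The fingers move at their own pace and stop on an object; "force" is the grip in N (left out, the last holds). Time passes only in rows, so rows that do not move let the fingers close. It gives the time, the measured TCP pose, the force, the opening and the grip force at its end, in the units of the state.
- get_obs(): the state, without advancing time (a new reading comes with each control period).
- get_image(name): name is "side" or "top"; returns the picture (480x640x3 uint8, red, green, blue); there is no depth.
- get_calibration(name): a dict with "fx", "fy", "cx", "cy" (pixels), "R" (3x3) and "t" (3): a world point X has camera coordinates R X + t. Camera axes: x right, y down, z forward; pixel columns grow to the right and rows downward; lengths in m; the calibration is good to about 2 mm. A picture is of the moment at which its call begins. get_calibration takes no time and is no camera call.
- finish_job(): hands the job in; it is judged then, once.
The state is a dict: "t": time; "q": joint angles; "dq": joint speeds; "effort": joint torques, N m; "tool_pos": TCP position; "tool_rot": TCP orientation; "contact_force": force on the tool from outside, world axes, zero at the start; "wrist_torque": the same for the moment, N m; "opening": finger opening in m; "grip_force": force on a finger pad.
Only numpy, scipy, OpenCV 4.12 (cv2) and the standard library are available. Lean on these libraries where they do the work, as an engineer would, in place of code of your own. Each camera call takes 0.05 s, during which the arm holds its last target. There are 200 camera calls.

TASK

Take the brass bar out of the black tray and lay it flat along the gauge's green base with one end under the raised foot, and let go of it. Then press the gauge head down by its black knob until the foot sits on the bar with its spring about half compressed (6 mm of its 12 mm travel), never bottomed out, and leave the head there so that it can be read. Leave the other bars and everything else on the bench where they are.

Things in the scene. Friction and masses are not known exactly. Their poses are not given: they have to be found in the camera images.
- gauge: Heavy fixed gauge stand. Origin on the bench, on the base's centre line. Green base plate x=-140 to +115 mm, 80 mm wide, flat top 16 mm above the bench, bright 30 mm strip along its centre. Foot axis at x=+40, y=0. Steel column at x=+95, 22 mm thick, top 132 mm above the bench. +x points from the open end to the column, away from the robot; a bar goes in from the open -x end, along x.
- gauge_head (a joint): Slide of the grey head on the column, m: 0 = up, grows downwards to 0.050; starts at 0 to 0.012. Moves at about 4 N downward push plus the foot spring; stays by friction wherever left, also against the spring. The head spans x=+24 to +112 mm of the gauge, 36 mm wide, 28 mm high, underside 92 mm above the bench at 0.
- gauge_foot (a joint): Compression of the sprung foot up into the head, m: 0 = free (hanging down), 0.012 = bottomed out. Spring about 1 N at 0 to 4 N at 0.012. With nothing under the foot it reads 0. A red collar on the stem, 12 mm below the head when free, rises towards the head as the foot is compressed.
- foot_tip (a point): Lower end of the foot, a steel pad 10 mm across, on the foot axis. Its height over the bench is 66 mm - gauge_head + gauge_foot; its height over the base top (16 mm less) is the reading. The free foot is 38 to 50 mm over the base top at the start.
- knob_top (a point): Centre of the flat top of the black knob on the head, straight above the foot. The knob is round, 24 mm across, 26 mm high; its top is 146 mm above the bench at gauge_head 0 and sinks with it. It can be pushed with closed fingertips or pinched.
- tray: Black plastic open tray lifted out of the organiser, fixed, 250 mm (x) by 290 mm (y), 30 mm high, walls and floor 4 mm. Origin: centre of its underside. Three bars lie in it roughly along its x, side by side, about 80 mm apart in y, in any order.
- brass_bar: The bar to gauge: yellow brass, square 16 x 16 mm, 190 mm long along its x, 0.3 to 0.55 kg. Origin: centre of its underside.
- brass_center (a point): Centre of the brass bar, 8 mm above its underside.
- alu_bar: Pale aluminium square bar 20 x 20 x 190 mm (long along x), stays in the tray. Origin: centre of underside.
- steel_bar: Dark steel flat bar 25 mm wide, 8 mm thick, 190 mm long along x, stays in the tray. Origin: centre of underside.
- jar: Glass jam jar with red closed cap, 68 mm across, 100 mm high, standing on the bench. Origin: centre of underside. Not to be disturbed.
- mallet: Orange silicone mallet lying on the bench, about 280 mm long along its x, head 95 mm wide and 52 mm across at the +x end. Origin on the bench under the handle's middle. Not to be disturbed.
- clamp_a: Blue steel G-clamp lying flat, 160 x 70 mm (screw along x), 16 mm high. Origin: under the frame's middle. Not to be disturbed.
Things that resemble listed ones, but are neither listed nor needed, are in the scene too. Of the things that look like the brass_bar, take the one that is nearest to the robot's base at the start.

How it is judged:
On the way:
1. the brass bar lies flat along the gauge base with its end under the raised foot, let go of, the foot still free above it (z of brass_center in the frame of gauge between 0.022 and 0.0262 m and angle between the x axis of brass_bar and the x axis of gauge, either way round below 0.2 rad and horizontal distance between brass_center and foot_tip below 0.093 m and value of joint gauge_foot below 0.001 m and height (world z) of foot_tip above 0.036 m and contact force between the fingers and brass_bar below 0.1 N and linear speed of brass_bar below 0.01 m/s), for 0.2 s.
At the end, for the whole second after the job is handed in: The brass bar lies flat on the gauge base, within 0.2 rad of its length, its end under the foot; the foot sits on the bar (tip 14 to 18 mm above the base top) with its spring compressed 3 to 9 mm (about half), and head and bar are at rest with nothing held (z of brass_center in the frame of gauge between 0.022 and 0.0262 m and angle between the x axis of brass_bar and the x axis of gauge, either way round below 0.2 rad and horizontal distance between brass_center and foot_tip below 0.093 m and value of joint gauge_foot between 0.003 and 0.009 m and z of foot_tip in the frame of gauge between 0.03 and 0.034 m and linear speed of brass_bar below 0.01 m/s and velocity of joint gauge_head between -0.003 and 0.003 m/s); the robot touches nothing.
It fails at once if the foot's spring is bottomed out (value of joint gauge_foot above 0.0115 m).
It fails at once if another bar is moved more than 30 mm (distance of any of alu_bar, steel_bar from where it was at the start of the episode above 0.03 m).
It fails at once if the jar, the mallet or the clamp is moved more than 20 mm or the jar tipped (distance of any of jar, mallet, clamp_a from where it was at the start of the episode above 0.02 m or angle between jar's own z axis and vertical above 0.3 rad).
It also fails if it takes over 64 s, if anything falls off the work surface, if the arm or the gripper's body presses on something with over 40 N, if the wrist force passes 120 N, or if a joint passes its speed limit or range.

## Working session

There is one attempt and no reset: what is moved stays moved. The work goes in short steps, Python scripts to look and compute and a tool call to move; the robot and the scene stay as the last step left them, time stands still between calls to the robot, and variables do not carry over. Pictures are saved under pics/ and viewed, at most 10 in all, crops included, and the job is handed in when it is done.

Besides the shell and the picture viewer there is one more tool, called after "Request:" in YAML: its name, and indented under it one key for each argument. servo_tool: Moves the arm, as the interface text tells. Its arguments: {"type":"object","properties":{"increments":{"type":"array"},"force":{"type":"number"}},"required":["increments"]}

```bash
mkdir -p pics
python3 - <<'E'
from station import *
import cv2
for n in("side","top"):
    cv2.imwrite(f"pics/{n}0.png",get_image(n)[:,:,::-1]); c=get_calibration(n); print(n,c)
o=get_obs();print(o["t"],o["tool_pos"],o["tool_rot"],o["opening"])
E
```

```text
side {'fx': 506.16844933351285, 'fy': 506.16844933351285, 'cx': 317.79536251134556, 'cy': 235.8373437297787, 'R': array([[ 0.71395624, -0.69989558, -0.02031404],
       [-0.53016871, -0.52141341, -0.66861738],
       [ 0.45737034,  0.48813342, -0.74332909]]), 't': array([-0.30932135,  0.45141793,  1.0358561 ])}
top {'fx': 544.8093082938137, 'fy': 544.8093082938137, 'cx': 328.1528006441244, 'cy': 240.07200989285298, 'R': array([[-0.01794771, -0.99970502,  0.01636336],
       [-0.98223761,  0.01457205, -0.18707465],
       [ 0.18678101, -0.01943027, -0.98220941]]), 't': array([0.11332692, 0.57393082, 1.53410335])}
0.1 [0.242397   0.57545322 0.23015422] [-6.22160246e-01 -3.07874182e+00  2.85151167e-03] 0.0852527648304175
```

View pics/top0.png

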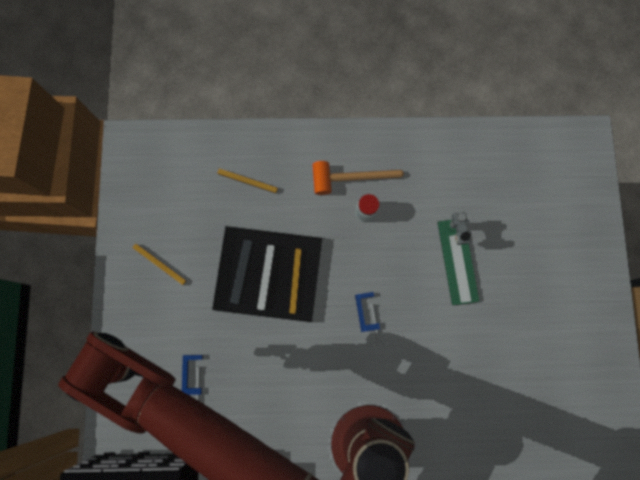

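View pics/side0.png

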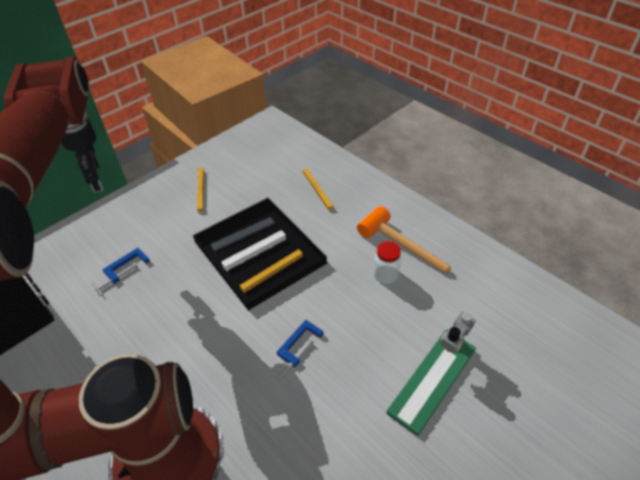

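The top view shows three yellow bars: in the tray at (295,280), loose at (160,264) and loose at (249,181). The one in the tray fits the description: it lies in the tray and is nearest to the base at about (370,440). The gauge base runs from (465,303) at its open end to (450,222), with the knob at (465,236). I'll confirm in an enlarged crop.

```bash
cat > h.py <<'E'
import numpy as np, cv2
from station import *
def tri(ps,pt):
    P=[];
    for n in("side","top"):
        c=get_calibration(n);K=np.array([[c["fx"],0,c["cx"]],[0,c["fy"],c["cy"]],[0,0,1]])
        P.append(K@np.c_[c["R"],c["t"]])
    X=cv2.triangulatePoints(P[0],P[1],np.float64(ps).reshape(2,1),np.float64(pt).reshape(2,1)).ravel()
    return X[:3]/X[3]
def back(n,p,z):
    c=get_calibration(n);d=c["R"].T@np.array([(p[0]-c["cx"])/c["fx"],(p[1]-c["cy"])/c["fy"],1]);o=-c["R"].T@c["t"]
    return o+d*(z-o[2])/d[2]
def proj(n,X):
    c=get_calibration(n);v=c["R"]@np.array(X)+c["t"];return np.array([c["fx"]*v[0]/v[2]+c["cx"],c["fy"]*v[1]/v[2]+c["cy"]])
E
python3 - <<'E'
from h import *
t=cv2.imread("pics/top0.png");s=cv2.imread("pics/side0.png")
R=[(t,270,240),(t,425,205),(s,230,235),(s,385,310)]
W=[(60,80),(70,105),(90,75),(105,130)]
f=lambda im,x,y,w,h:cv2.resize(im[y:y+h,x:x+w],(400,300),interpolation=cv2.INTER_CUBIC)
# uniform 4x: windows 100x75 ; gauge windows 133x100 (3x)
a=f(t,250,240,100,75);b=f(t,400,205,133,100);c=f(s,220,235,100,75);d=f(s,370,310,173,130)
cv2.imwrite("pics/c1.png",np.vstack([np.hstack([a,b]),np.hstack([c,d])]))
def rect(im,m,nm):
    n,l,st,ce=cv2.connectedComponentsWithStats(m.astype(np.uint8))
    for i in range(1,n):
        if st[i,4]>60:
            pts=np.argwhere(l==i)[:,::-1].astype(np.float32);r=cv2.minAreaRect(pts);print(nm,st[i,4],ce[i].round(1),cv2.boxPoints(r).round(1).tolist())
for im,nm in((t,"top"),(s,"side")):
    h=cv2.cvtColor(im,cv2.COLOR_BGR2HSV);H,S,V=cv2.split(h)
    m=(H>17)&(H<30)&(S>140)&(V>80)
    rect(im,m,nm+" yel")
    m=(H>60)&(H<90)&(S>100)&(V>50);m[:,:380]=0
    rect(im,m,nm+" grn")
E
```

```text
top yel 263 [247.5 180.4] [[218.0, 173.0], [219.39999389648438, 168.8000030517578], [276.70001220703125, 187.89999389648438], [275.29998779296875, 192.10000610351562]]
top yel 274 [159.  263.7] [[133.0, 247.3000030517578], [135.6999969482422, 243.6999969482422], [185.3000030517578, 280.29998779296875], [182.60000610351562, 283.8999938964844]]
top yel 383 [294.7 281.1] [[288.79998779296875, 312.70001220703125], [294.6000061035156, 248.60000610351562], [300.6000061035156, 249.10000610351562], [294.79998779296875, 313.29998779296875]]
top grn 616 [448.6 258.6] [[438.3999938964844, 222.1999969482422], [452.6000061035156, 220.0], [465.20001220703125, 301.8999938964844], [451.0, 304.1000061035156]]
top grn 318 [470.  272.8] [[462.1000061035156, 245.1999969482422], [467.70001220703125, 244.1999969482422], [477.79998779296875, 300.1000061035156], [472.29998779296875, 301.1000061035156]]
side yel 205 [200.2 189.6] [[197.10000610351562, 210.89999389648438], [198.39999389648438, 167.89999389648438], [203.3000030517578, 168.0], [201.89999389648438, 211.10000610351562]]
side yel 225 [317.9 189.2] [[302.70001220703125, 170.5], [306.79998779296875, 167.8000030517578], [332.79998779296875, 206.8000030517578], [328.70001220703125, 209.5]]
side yel 631 [270.5 270.1] [[238.3000030517578, 284.6000061035156], [298.79998779296875, 247.39999389648438], [303.70001220703125, 255.39999389648438], [243.1999969482422, 292.6000061035156]]
side grn 1969 [430.3 385.4] [[385.6000061035156, 413.1000061035156], [443.20001220703125, 326.79998779296875], [475.0, 348.0], [417.5, 434.29998779296875]]
```

View pics/c1.png

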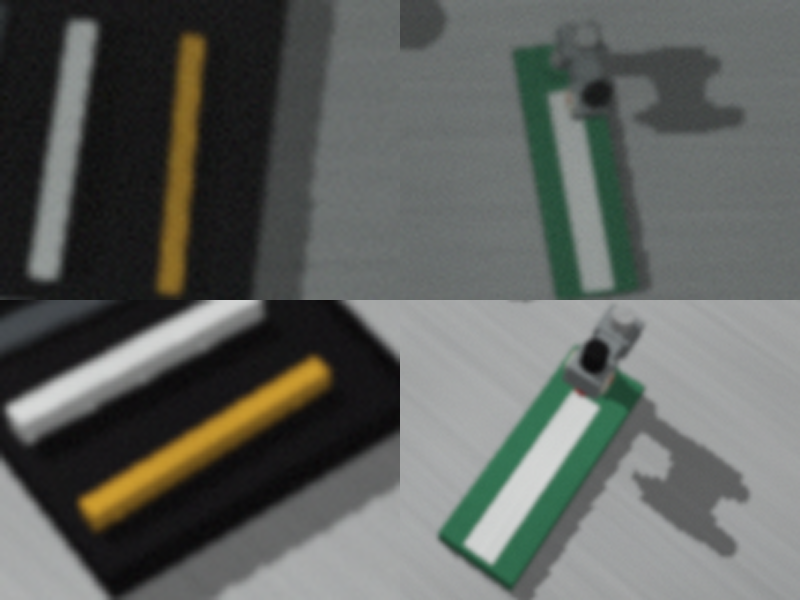

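The crop shows the tray bar in solid yellow brass. In the top view its ends are at (298,249) and (293,313). The gauge strip's open end is near (466,302) in the top view and (404,421) in the side view, and the knob is at (466,236) top and (455,332) side.

Run:
```python
from h import *
T=lambda n,ps,pt:print(n,tri(ps,pt).round(4))
T("strip L",(397.2,416.2),(461,302.3));T("strip R",(411.1,425.7),(471,301.3))
T("base nL",(387.3,412.7),(451.7,304.3));T("base nR",(419.7,430.5),(479.3,301))
T("base fL",(445.7,329.5),(438.3,221));T("knob",(455.2,331.7),(465.7,236))
T("bar far",(300.5,251.0),(298.2,248.8));T("bar near",(241,289.0),(292.8,313))
T("bar centroid",(270.5,270.1),(294.7,281.1))
for n,p,z in(("strip nL",(461,302.3),.016),("strip nR",(471,301.3),.016),("nL",(451.7,304.3),.016),("nR",(479.3,301),.016),("fL",(438.3,221),.016),("bar far",(297.9,248.6),.02),("bar near",(292,313.2),.02),("knob",(465.7,236),.14)):
    print("top",n,back("top",p,z).round(4))
for n,p,z in(("nL",(387.3,412.7),.016),("nR",(419.7,430.5),.016),("fL",(445.7,329.5),.016),("fR",(476,348),.016),("knob",(455.2,331.7),.14)):
    print("side",n,back("side",p,z).round(4))
```

```text
strip L [ 0.391  -0.2822  0.0186]
strip R [ 0.3952 -0.3137  0.0156]
base nL [ 0.3873 -0.2588  0.0027]
base nR [ 0.3947 -0.3344  0.0287]
base fL [ 0.6355 -0.229   0.0176]
knob [ 0.5658 -0.2756  0.1421]
bar far [0.5567 0.1923 0.0224]
bar near [0.3673 0.2103 0.0174]
bar centroid [0.4607 0.2041 0.0161]
top strip nL [ 0.3914 -0.2829  0.016 ]
top strip nR [ 0.3938 -0.3126  0.016 ]
top nL [ 0.386  -0.2552  0.016 ]
top nR [ 0.3943 -0.3371  0.016 ]
top fL [ 0.6364 -0.2298  0.016 ]
top bar far [0.5576 0.1934 0.02  ]
top bar near [0.3679 0.2119 0.02  ]
top knob [ 0.565  -0.2752  0.14  ]
side nL [ 0.3829 -0.262   0.016 ]
side nR [ 0.4014 -0.3335  0.016 ]
side fL [ 0.6358 -0.2283  0.016 ]
side fR [ 0.6446 -0.3069  0.016 ]
side knob [ 0.5687 -0.276   0.14  ]
```

```bash
cat > go.py <<'E'
import sys; from h import *
from scipy.spatial.transform import Rotation as Ro
def rel(x,y,z,ang):  # target TCP, tool y to stand at ang deg (mod 180) in world
    o=get_obs();R=Ro.from_rotvec(o["tool_rot"]).as_matrix();d=R.T@(np.array([x,y,z])-o["tool_pos"])*1e3
    a=np.degrees(np.arctan2(R[1,1],R[0,1]));s=(-(ang-a)+90)%180-90
    print("t %.2f pos"%o["t"],o["tool_pos"].round(4),"zaxis",R[:,2].round(3),"shift mm",d.round(1),"spin deg %.1f"%s,"q6 %.2f q1 %.2f"%(o["q"][5],o["q"][0]),"open %.4f grip %.1f"%(o["opening"],o["grip_force"]),"F",np.round(o["contact_force"],1))
rel(*map(float,sys.argv[1:]))
E
python3 go.py .443 .2046 .10 84.4
```

```text
t 0.10 pos [0.2424 0.5755 0.2302] zaxis [-0.001 -0.002 -1.   ] shift mm [-328.9 -263.6  130.6] spin deg -17.2 q6 -0.12 q1 1.05 open 0.0853 grip 0.0 F [-0.9 -0.2 -1. ]
```

Request:
servo_tool:
  increments:
    - [0.45, -33, -26, 8, 0]
    - [0.45, -33, -26, 8, 0]
    - [0.45, -33, -26, 8, 0]
    - [0.45, -33, -26, 8, 0]
    - [0.45, -33, -26, 8, 0]
    - [0.45, -33, -26, 8, 0]
    - [0.45, -33, -26, 8, 0]
    - [0.45, -33, -26, 8, 0]
    - [0.45, -33, -26, 8, 0]
    - [0.45, -32, -30, 8, 0]
    - [0.45, 0, 0, 0, -8.6]
    - [0.45, 0, 0, 0, -8.6]
  force: 80

```text
t: 1.6
tool_pos: [0.4432, 0.2041, 0.1506]
tool_rot: [-0.149, -3.137, 0.001]
contact_force: [0.1, 0.1, 0.4]
opening: 0.0385
grip_force: 0.0
```

Request:
servo_tool:
  increments:
    - [0.45, 0, 0, 25, 0]
    - [0.45, 0, 0, 20, 0]
    - [0.45, 0, 0, 0, 0]
    - [0.45, 0, 0, 0, 0]

```text
t: 2.1
tool_pos: [0.4436, 0.205, 0.1069]
tool_rot: [0.155, 3.137, 0.0]
contact_force: [0.8, -0.8, 0.2]
opening: 0.0384
grip_force: 0.0
```

```bash
python3 go.py .443 .2046 .007 84.4
python3 - <<'E'
from h import *
s=get_image("side");t=get_image("top")
f=lambda im,x,y:cv2.resize(im[y:y+150,x:x+100,::-1],(400,600),interpolation=cv2.INTER_CUBIC)
cv2.imwrite("pics/p2.png",np.hstack([f(t,240,200),f(s,220,170)]))
E
```

```text
t 2.10 pos [0.4436 0.205  0.1069] zaxis [ 0.001  0.    -1.   ] shift mm [ 0.7 -0.5 99.9] spin deg -0.0 q6 -1.19 q1 0.28 open 0.0384 grip 0.0 F [ 0.8 -0.8  0.2]
```

View pics/p2.png

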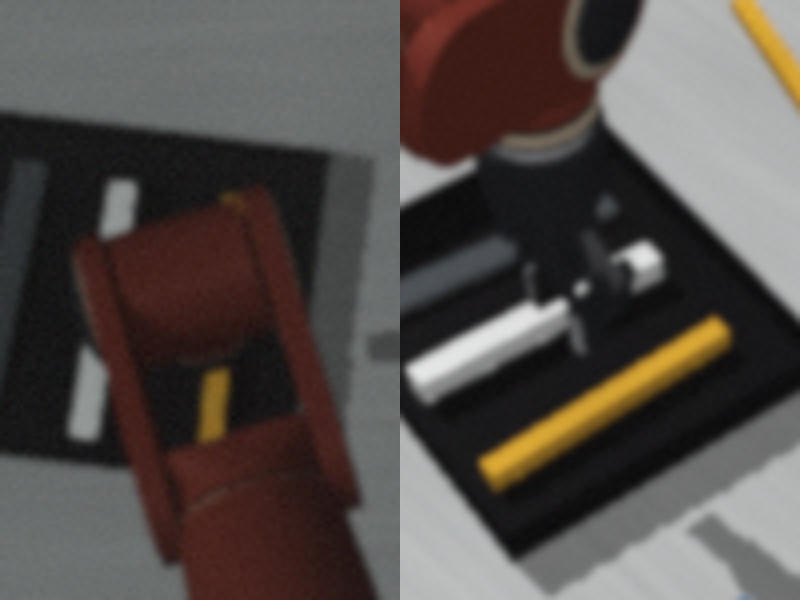

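The gripper is above the brass bar with the fingers straddling its axis. They look offset from the bar in the side view only because of their height. Next I descend and grip.

Request:
servo_tool:
  increments:
    - [0.45, 0.7, -0.5, 25, 0]
    - [0.45, 0, 0, 25, 0]
    - [0.45, 0, 0, 20, 0]
    - [0.45, 0, 0, 15, 0]
    - [0.45, 0, 0, 8, 0]
    - [0.45, 0, 0, 6, 0]
    - [0.45, 0, 0, 0, 0]
    - [0.45, 0, 0, 0, 0]

```text
t: 3.2
tool_pos: [0.4431, 0.2046, 0.0079]
tool_rot: [0.155, 3.137, 0.001]
contact_force: [-0.5, 0.6, 0.2]
opening: 0.0386
grip_force: 0.0
```

Request:
servo_tool:
  increments:
    - [0, 0, 0, 0, 0]
    - [0, 0, 0, 0, 0]
    - [0, 0, 0, 0, 0]
    - [0, 0, 0, 0, 0]
    - [0, 0, 0, 0, 0]

```text
t: 3.82
tool_pos: [0.4431, 0.2047, 0.0082]
tool_rot: [0.155, 3.137, 0.001]
contact_force: [-1.9, -0.4, 5.9]
opening: 0.0138
grip_force: 79.8
```

Request:
servo_tool:
  increments:
    - [0, 0, 0, -5, 0]
    - [0, 0, 0, -15, 0]
    - [0, 0, 0, -25, 0]
    - [0, 0, 0, -30, 0]
    - [0, 0, 0, -30, 0]
    - [0, 0, 0, 0, 0]
  force: 100

```text
t: 4.58
tool_pos: [0.4446, 0.205, 0.1155]
tool_rot: [0.155, 3.132, 0.003]
contact_force: [-0.1, -0.4, -4.2]
opening: 0.0129
grip_force: 98.1
```

```bash
python3 go.py .411 -.294 .11 96.4
```

```text
t 4.58 pos [0.4446 0.205  0.1155] zaxis [ 0.006  0.002 -1.   ] shift mm [ -15.6 -499.9    4.4] spin deg -12.0 q6 -1.19 q1 0.28 open 0.0129 grip 98.1 F [-0.1 -0.4 -4.2]
```

Request:
servo_tool:
  increments:
    - [0, 0, -15, 0, 0]
    - [0, 0, -25, 0, 0]
    - [0, 0, -30, 0, 0]
    - [0, 0, -30, 0, 0]
    - [0, 0, -30, 0, 0]
    - [0, 0, -30, 0, 0]
    - [0, 0, -30, 0, 0]
    - [0, 0, -30, 0, 0]
    - [0, 0, -30, 0, 0]
    - [0, 0, -30, 0, 0]
    - [0, 0, -30, 0, 0]
    - [0, 0, -30, 0, 0]

```text
t: 6.08
tool_pos: [0.407, -0.1347, 0.11]
tool_rot: [-0.156, -3.134, -0.002]
contact_force: [0.2, -0.1, -2.7]
opening: 0.0129
grip_force: 98.2
```

Request:
servo_tool:
  increments:
    - [0, 0, -30, 0, 0]
    - [0, -3, -30, 0, 0]
    - [0, -4, -30, 0, 0]
    - [0, -4, -30, 0, 0]
    - [0, -4, -25, 0, 0]
    - [0, 0, -15, 0, 0]
    - [0, 0, 0, 0, -4]
    - [0, 0, 0, 0, -4]
    - [0, 0, 0, 0, -4]
    - [0, 0, 0, 0, 0]
    - [0, 0, 0, 0, 0]

```text
t: 7.45
tool_pos: [0.4078, -0.2942, 0.1116]
tool_rot: [0.173, -3.136, -0.001]
contact_force: [0.5, -0.1, -2.5]
opening: 0.0134
grip_force: 98.2
```

```bash
python3 go.py .411 -.294 .027 96.4
python3 - <<'E'
from h import *
s=get_image("side");t=get_image("top")
cv2.imwrite("pics/p3.png",np.hstack([cv2.resize(t[200:360,390:522,::-1],(400,485)),cv2.resize(s[280:480,350:515,::-1],(400,485))]))
E
```

```text
t 7.45 pos [ 0.4078 -0.2942  0.1116] zaxis [-0.001  0.001 -1.   ] shift mm [-3.3 -0.2 84.6] spin deg -0.1 q6 -2.45 q1 -0.77 open 0.0134 grip 98.2 F [ 0.5 -0.1 -2.5]
```

View pics/p3.png

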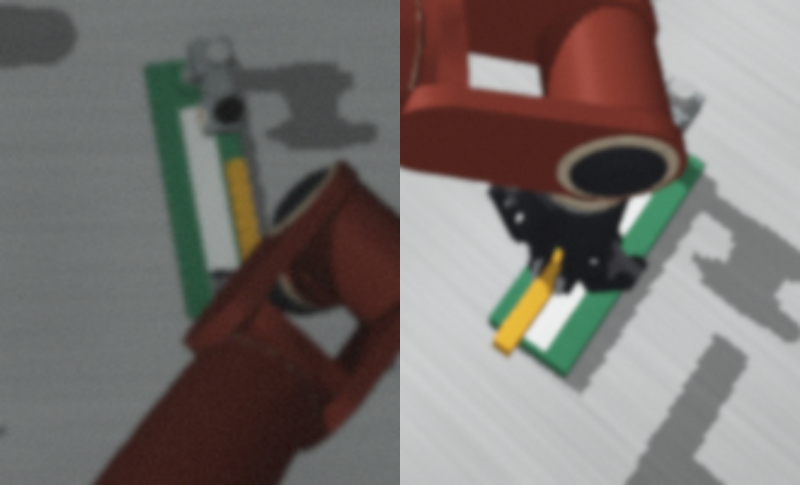

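The bar hangs level in line with the gauge. Its far tip is at about (468,253) in the top view, before the head. I'll check that pixel against the expected position.

```bash
python3 -c "
from h import *
b=back('top',(468.2,252.8),.1235);print(b.round(4), proj('top',(.522,-.2814,.1235)))
# near end in side
p=(350+505*.4125,280+348*.4125);print(p,back('side',p,.115).round(4),'expect',(.4078-.075*.994,-.2942-.075*.1115))"
```

```text
[ 0.5205 -0.2837  0.1235] [467.35783258 252.29201786]
(558.3125, 423.54999999999995) [ 0.5562 -0.5227  0.115 ] expect (0.33325, -0.3025625)
```

Request:
servo_tool:
  increments:
    - [0, -3.3, 0, 20, 0]
    - [0, 0, 0, 25, 0]
    - [0, 0, 0, 20, 0]
    - [0, 0, 0, 15, 0]
    - [0, 0, 0, 5, 0]
    - [0, 0, 0, 0, 0]
    - [0, 0, 0, 0, 0]

```text
t: 8.43
tool_pos: [0.4122, -0.2948, 0.0283]
tool_rot: [-0.174, 3.135, -0.002]
contact_force: [-0.2, -0.7, -3.1]
opening: 0.0129
grip_force: 98.3
```

```bash
python3 go.py .4706 -.2874 .027 96.4
```

```text
t 8.43 pos [ 0.4122 -0.2948  0.0283] zaxis [ 0.001 -0.001 -1.   ] shift mm [-58.8   0.9   1.4] spin deg -0.1 q6 -2.45 q1 -0.77 open 0.0129 grip 98.3 F [-0.2 -0.7 -3.1]
```

Request:
servo_tool:
  increments:
    - [0, -10, 0, 0, 0]
    - [0, -12, 0, 0, 0]
    - [0, -12, 0, 0, 0]
    - [0, -12, 0, 0, 0]
    - [0, -12, 1, 0, 0]
    - [0, -1, 0, 3, 0]
    - [0, 0, 0, 3, 0]
    - [0, 0, 0, 0, 0]
    - [0, 0, 0, 0, 0]

```text
t: 9.55
tool_pos: [0.4697, -0.2867, 0.0212]
tool_rot: [0.173, -3.136, -0.0]
contact_force: [0.4, 0.3, -3.0]
opening: 0.0132
grip_force: 98.3
```

```bash
python3 go.py .4706 -.2874 .0205 96.4
python3 - <<'E'
from h import *
s=get_image("side");t=get_image("top")
cv2.imwrite("pics/p4.png",np.hstack([cv2.resize(t[200:360,390:522,::-1],(400,485)),cv2.resize(s[280:480,350:515,::-1],(400,485))]))
E
```

```text
t 9.55 pos [ 0.4697 -0.2867  0.0212] zaxis [-0.  0. -1.] shift mm [-0.8 -0.8  0.7] spin deg -0.1 q6 -2.36 q1 -0.68 open 0.0132 grip 98.3 F [ 0.4  0.3 -3. ]
```

View pics/p4.png

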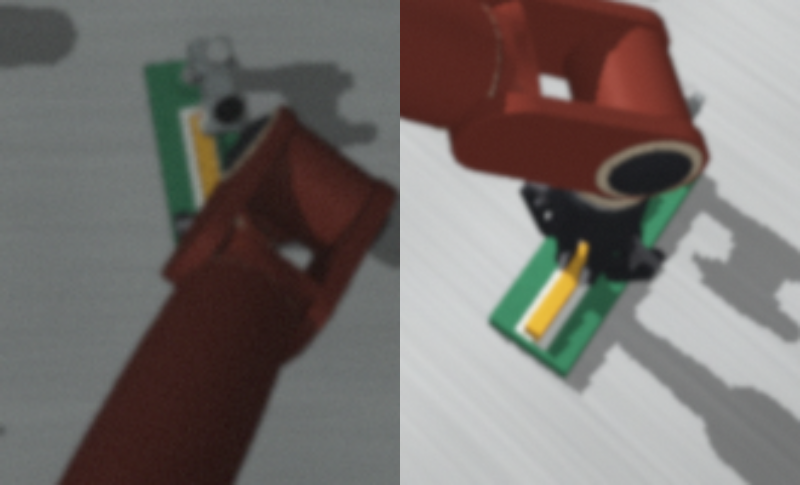

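The bar lies along the strip with its end under the head. I lower it until it touches and release.

Request:
servo_tool:
  increments:
    - [0, 0, 0, 1, 0]
    - [0, 0, 0, 0.5, 0]
    - [0, 0, 0, 0, 0]
    - [0, 0, 0, 0, 0]

```text
t: 10.15
tool_pos: [0.4701, -0.2869, 0.0203]
tool_rot: [0.174, -3.137, 0.0]
contact_force: [-3.3, 0.6, 4.1]
opening: 0.0129
grip_force: 99.0
```

Request:
servo_tool:
  increments:
    - [0.4, 0, 0, 0, 0]
    - [0.4, 0, 0, 0, 0]
    - [0.4, 0, 0, 0, 0]
    - [0.4, 0, 0, 0, 0]
    - [0.4, 0, 0, -10, 0]
    - [0.4, 0, 0, -15, 0]
    - [0.4, 15, 0, -20, 0]
    - [0.4, 20, 0, -30, 0]
    - [0.4, 10, 0, -40, 0]
    - [0.4, 0, 0, -40, 0]
    - [0.4, 0, 0, 0, 0]

```text
t: 11.52
tool_pos: [0.4275, -0.2937, 0.1809]
tool_rot: [-0.173, 3.129, -0.012]
contact_force: [0.1, 1.3, 0.8]
opening: 0.0342
grip_force: 0.0
```

Request:
servo_tool:
  increments:
    - [0, 0, 45, -20, 0]
    - [0, 0, 50, -20, 0]
    - [0, 0, 50, 0, 0]
    - [0, 0, 50, 0, 0]
    - [0, 0, 0, 0, 0]
    - [0, 0, 0, 0, 0]

```text
t: 12.28
tool_pos: [0.4037, -0.0979, 0.2146]
tool_rot: [0.175, -3.136, 0.001]
contact_force: [0.3, 0.0, -0.6]
opening: -0.0002
grip_force: 0.0
```

```bash
python3 go.py .567 -.2765 .18 96.4
python3 - <<'E'
from h import *
s=get_image("side");t=get_image("top")
cv2.imwrite("pics/p5.png",np.hstack([cv2.resize(t[205:325,400:500,::-1],(400,480),interpolation=2),cv2.resize(s[310:440,380:488,::-1],(400,480),interpolation=2)]))
E
```

```text
t 12.28 pos [ 0.4037 -0.0979  0.2146] zaxis [-0. -0. -1.] shift mm [-142.4 -195.6   34.6] spin deg -0.0 q6 -2.10 q1 -0.42 open -0.0002 grip 0.0 F [ 0.3  0.  -0.6]
```

View pics/p5.png

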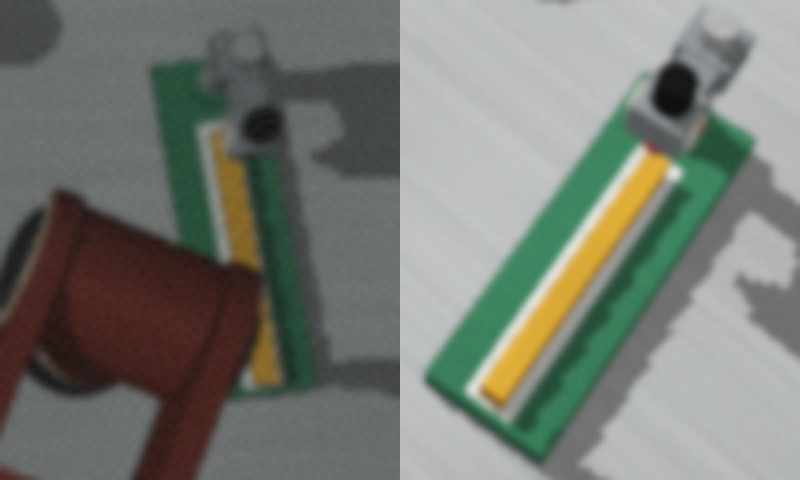

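The bar lies flat on the strip with its far end under the head and the foot's red collar above it. The bar's near end is at about (405,417) in the side view and the knob top is at (455,332).

```bash
python3 -c "
from h import *
for p in((404.8,416.5),(403,415.5)):
  n=back('side',p,.032);print(n.round(4),(n[:2]+.095*np.array([.9938,.1115])).round(4))
k=tri((454.8,331.7),(465.8,236.3));print(k)
for z in (.134,.14,.146): print(z, proj('side',(.567,-.276,z)),proj('top',(.567,-.276,z)))
"; python3 go.py .567 -.2765 .165 96.4
```

```text
[ 0.3963 -0.2962  0.032 ] [ 0.4907 -0.2856]
[ 0.3953 -0.2922  0.032 ] [ 0.4897 -0.2816]
[ 0.5645876  -0.27538495  0.14330154]
0.134 [454.22719842 333.71049803] [465.37118795 235.72154129]
0.14 [454.7447974  332.20150981] [465.94295965 235.29898363]
0.146 [455.2667854  330.67972603] [466.51921826 234.87311   ]
t 12.38 pos [ 0.4038 -0.0986  0.2146] zaxis [-0. -0. -1.] shift mm [-142.8 -194.7   49.6] spin deg -0.1 q6 -2.10 q1 -0.42 open -0.0002 grip 0.0 F [ 0.5 -0.2  0.3]
```

Request:
servo_tool:
  increments:
    - [0, -12, -17, 0, 0]
    - [0, -16, -22, 0, 0]
    - [0, -16, -22, 0, 0]
    - [0, -16, -22, 0, 0]
    - [0, -16, -22, 0, 0]
    - [0, -16, -22, 0, 0]
    - [0, -16, -22, 0, 0]
    - [0, -16, -22, 0, 0]
    - [0, -14, -18, 0, 0]
    - [0, -5, -6, 15, 0]
    - [0, 0, 0, 20, 0]
    - [0, 0, 0, 0, 0]

```text
t: 13.88
tool_pos: [0.5653, -0.2745, 0.1756]
tool_rot: [0.174, -3.131, -0.007]
contact_force: [-0.5, 0.6, 0.2]
opening: -0.0002
grip_force: 0.0
```

Request:
servo_tool:
  increments:
    - [0, 0, 0, 10, 0]
    - [0, 0, 0, 5, 0]
    - [0, 0, 0, 5, 0]
    - [0, 0, 0, 4, 0]
    - [0, 0, 0, 4, 0]
    - [0, 0, 0, 4, 0]
    - [0, 0, 0, 0, 0]
    - [0, 0, 0, 0, 0]

```text
t: 14.88
tool_pos: [0.5676, -0.2759, 0.148]
tool_rot: [-0.174, 3.137, -0.0]
contact_force: [0.9, 0.6, 0.6]
opening: 0.0
grip_force: 0.0
```

```bash
python3 go.py .567 -.2765 .106 96.4
```

```text
t 14.88 pos [ 0.5676 -0.2759  0.148 ] zaxis [ 0. -0. -1.] shift mm [ 0.7 -0.5 42. ] spin deg -0.0 q6 -2.25 q1 -0.57 open 0.0000 grip 0.0 F [0.9 0.6 0.6]
```

Request:
servo_tool:
  increments:
    - [0, 0, 0, 3, 0]
    - [0, 0, 0, 3, 0]
    - [0, 0, 0, 3, 0]
    - [0, 0, 0, 3, 0]
    - [0, 0, 0, 3, 0]
    - [0, 0, 0, 3, 0]
    - [0, 0, 0, 0, 0]

```text
t: 15.75
tool_pos: [0.5676, -0.2759, 0.1293]
tool_rot: [-0.174, 3.137, -0.0]
contact_force: [-0.0, -0.7, 1.5]
opening: 0.0002
grip_force: 0.5
```

Request:
servo_tool:
  increments:
    - [0, 0, 0, 3, 0]
    - [0, 0, 0, 3, 0]
    - [0, 0, 0, 3, 0]
    - [0, 0, 0, 3, 0]
    - [0, 0, 0, 2, 0]
    - [0, 0, 0, 0, 0]
    - [0, 0, 0, 0, 0]

```text
t: 16.62
tool_pos: [0.5675, -0.2758, 0.1154]
tool_rot: [0.174, -3.137, -0.0]
contact_force: [0.8, 0.4, 0.7]
opening: 0.0001
grip_force: 0.5
```

```bash
python3 go.py .567 -.2765 .106 96.4
```

```text
t 16.62 pos [ 0.5675 -0.2758  0.1154] zaxis [-0.  0. -1.] shift mm [ 0.5 -0.6  9.4] spin deg -0.1 q6 -2.25 q1 -0.57 open 0.0001 grip 0.5 F [0.8 0.4 0.7]
```

Request:
servo_tool:
  increments:
    - [0, 0, 0, 2, 0]
    - [0, 0, 0, 2, 0]

```text
t: 16.88
tool_pos: [0.5675, -0.2758, 0.112]
tool_rot: [0.174, -3.137, -0.0]
contact_force: [-1.3, 0.7, 5.1]
opening: -0.0003
grip_force: 2.8
```

Request:
servo_tool:
  increments:
    - [0, 0, 0, 2, 0]
    - [0, 0, 0, 1.5, 0]

```text
t: 17.12
tool_pos: [0.5675, -0.2759, 0.1087]
tool_rot: [0.174, -3.137, -0.0]
contact_force: [-1.4, 1.7, 6.3]
opening: 0.0005
grip_force: 3.0
```

Request:
servo_tool:
  increments:
    - [0, 0, 0, 1, 0]
    - [0, 0, 0, 0, 0]
    - [0, 0, 0, 0, 0]

```text
t: 17.5
tool_pos: [0.5675, -0.2758, 0.1077]
tool_rot: [0.174, -3.137, -0.0]
contact_force: [-1.0, 0.8, 5.5]
opening: -0.0001
grip_force: 2.6
```

```bash
python3 go.py .567 -.2765 .106 96.4
python3 - <<'E'
from h import *
s=get_image("side")
cv2.imwrite("pics/p6.png",cv2.resize(s[290:390,410:510,::-1],(600,600),interpolation=2))
E
```

```text
t 17.50 pos [ 0.5675 -0.2758  0.1077] zaxis [-0.  0. -1.] shift mm [ 0.6 -0.6  1.7] spin deg -0.0 q6 -2.25 q1 -0.57 open -0.0001 grip 2.6 F [-1.   0.8  5.5]
```

View pics/p6.png

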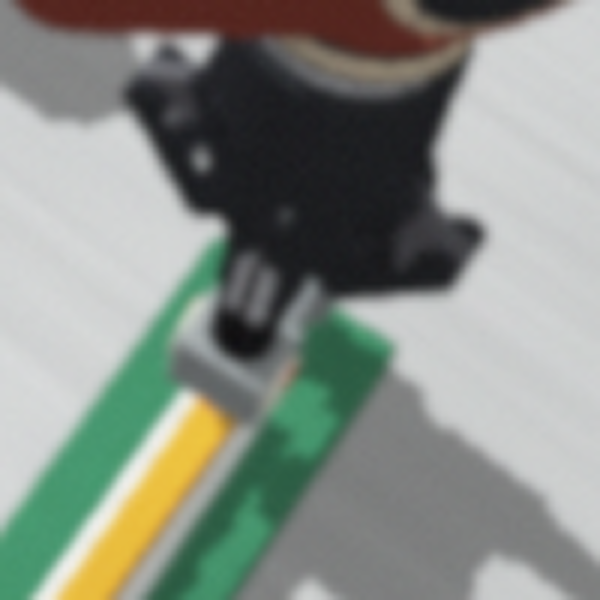

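The closed fingertips sit on the knob at about (450,347) and the head is pressed down over the bar. The estimated compression is about 4.3 mm, so I push 1.7 mm further and then back off straight up.

Request:
servo_tool:
  increments:
    - [0, 0, 0, 1, 0]
    - [0, 0, 0, 0.7, 0]
    - [0, 0, 0, 0, 0]
    - [0, 0, 0, 0, 0]

```text
t: 18.05
tool_pos: [0.5675, -0.2758, 0.1061]
tool_rot: [0.174, -3.137, -0.0]
contact_force: [-0.9, 1.8, 6.3]
opening: 0.0001
grip_force: 3.0
```

Request:
servo_tool:
  increments:
    - [0, 0, 0, -5, 0]
    - [0, 0, 0, -15, 0]
    - [0, 0, 0, -30, 0]
    - [0, 0, 0, -40, 0]
    - [0, 30, 30, -30, 0]
    - [0, 40, 40, 0, 0]
    - [0, 40, 40, 0, 0]
    - [0, 40, 40, 0, 0]
    - [0, 20, 40, 0, 0]
    - [0, 0, 0, 0, 0]
    - [0, 0, 0, 0, 0]
    - [0, 0, 0, 0, 0]

```text
t: 19.55
tool_pos: [0.378, -0.1065, 0.2259]
tool_rot: [0.173, -3.137, 0.0]
contact_force: [-1.0, -0.4, -0.3]
opening: -0.0003
grip_force: 0.0
```

Run:
```python
from h import *
s=get_image("side");t=get_image("top")
cv2.imwrite("pics/p7.png",np.hstack([cv2.resize(t[205:325,400:500,::-1],(400,480),interpolation=2),cv2.resize(s[315:375,425:475,::-1],(400,480),interpolation=2)]))
for z in(.102,.106,.112): print(z,proj("side",(.567,-.276,z)).round(1),proj("top",(.567,-.276,z)).round(1))
```

```text
0.102 [451.5 341.5] [462.4 237.9]
0.106 [451.9 340.6] [462.8 237.7]
0.112 [452.4 339.1] [463.3 237.2]
```

View pics/p7.png

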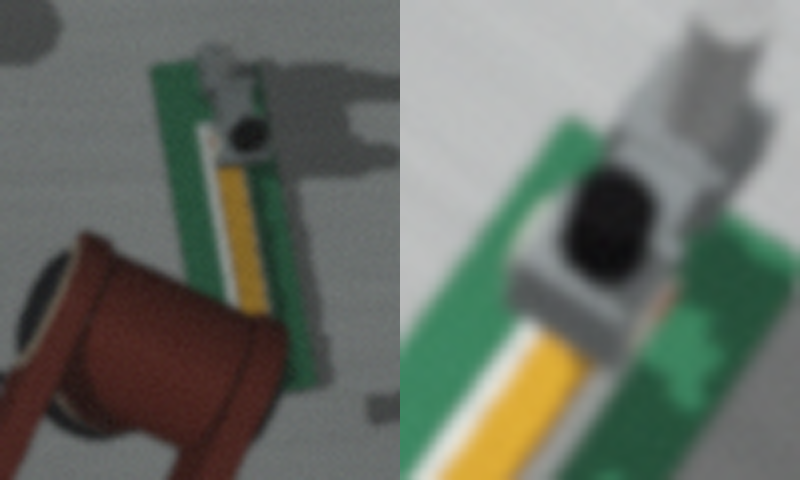

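The head stayed down: the knob top is at about (451,341) in the side view, matching the 0.106 m height. The bar is still on the strip under the foot and the robot touches nothing.

```bash
python3 -c "
from station import *
print(finish_job())"
```

```text
the job is handed in; nothing more can be done
None
```

I handed the job in with the brass bar flat on the gauge base, its end under the foot, and the head left pressed down with the foot's spring compressed about 6 mm (estimated from the knob height); I got no verdict back.

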